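# Nest two storage tubs and snap the lid on

## Task

Put the two empty grey tubs away as one set: nest the loose tub fully down into the tub that stands on the cork mat, then take the white lid from its sloping rest and press it onto the upper tub with the fingers (do not just drop it on) until it is level, fully home and both end clips have snapped under the rim. Leave the closed stack standing upright on the cork mat, and do not tip the tubs over or disturb the two frit jars and the small pliers.

Things in the scene. Friction and masses are not known exactly. Their poses are not given: they have to be found in the camera images.
- base_tub: Grey oblong tub on the cork mat, open on top, 55 mm tall, loose, 0.1 kg. Collar round its top 66 mm (x) by 104 mm (y), walls 2.5 mm thick tapering inward 10 degrees to a foot of 41 x 79 mm. Two inner steps 24 mm above the underside carry the next tub. Origin: centre of the underside; z up, x across the short side, y along the long one; half a turn about z is the same.
- spare_tub: The loose tub on the worktop, same shape and axes as base_tub. Nested home, its underside is 24 mm above base_tub's, long sides parallel, about 1.5 mm of play all round. Grip it across the 66 mm collar (along its x), fingertips about 12 mm below its rim.
- spare_rim (a point): Centre of spare_tub's mouth, level with its rim, 55 mm above its underside. The mouth is 55 x 93 mm inside; the collar is 7 mm tall with vertical outer faces, overhanging the wall by 3 mm.
- cork_mat: Thin cork mat fixed to the worktop, 100 x 140 x 4 mm; base_tub stands on it. Origin: centre of its underside.
- lid_rest: Fixed plywood rest, foot 95 x 92 mm, 80 mm tall; its board slopes 35 degrees, the low edge with a fence at its -x side (roughly to the robot's left). The lid lies on it. Origin: centre of its underside.
- lid: White lid, 0.1 kg: plate 66 (x) x 104 (y) x 3 mm, tapered plug 18 mm deep below with 1.2 mm play in the mouth. Origin: centre of the plate's underside, on the rim when home; z out of its top, at first leaning 35 degrees from vertical, roughly to the robot's left; half a turn about z is the same. Set down unforced it stays 14 mm too high on the clips' ramps; about 10 N straight down snaps both home.
- lid_grip (a point): Middle of the grip bar on the lid's top, 16 mm above the lid's origin. The bar stands along the lid's y: 12 mm thick (x), 56 mm long, from 3 to 28 mm above the origin.
- clip_l (a joint): Sprung grey clip at the lid's +y end, reaching 17 mm below the lid's origin and 57 mm from its centre: outward deflection in m, 0 when relaxed (also when snapped home), about 0.0025 while it rides over the collar.
- clip_r (a joint): The same at the lid's -y end.
- jar_pink: Bystander: small jar of pink frit with a black cap, 37 mm across, 48 mm tall, origin under its centre.
- jar_cream: Bystander: small jar of cream frit with a black cap, same size, origin under its centre.
- small_pliers: Bystander: small orange-handled pliers lying on the worktop, 134 x 62 x 13 mm, origin under its centre.

How it is judged:
On the way, in this order (a step that is already met when the one before it is completed fails the run):
1. the loose tub is nested fully down in the tub on the mat (z of spare_tub in the frame of base_tub between 0.021 and 0.027 m and horizontal distance between spare_tub and base_tub below 0.006 m and angle between the z axis of spare_tub and the z axis of base_tub, either way round below 0.08 rad), for 0.2 s.
2. the lid has been pressed home on the upper tub and the fingers are still on it (all of step 1 and z of lid in the frame of spare_tub between 0.0525 and 0.0575 m and horizontal distance between lid and spare_tub below 0.006 m and angle between the z axis of lid and the z axis of spare_tub, either way round below 0.06 rad and angle between lid's own z axis and vertical below 0.3 rad and value of joint each of clip_l, clip_r below 0.0018 m and contact force between the fingers and lid above 0.5 N), for 0.1 s.
At the end, for the whole second after the job is handed in: Loose tub home in the base tub (24 +-3 mm up, within 6 mm, 4.5 deg); lid home on it (55 +-2.5 mm above its underside, within 6 mm, 3.4 deg), both clips under 1.8 mm; stack upright within 4.5 deg, at rest, standing on the mat within 40 mm of its centre (all of step 1 and z of lid in the frame of spare_tub between 0.0525 and 0.0575 m and horizontal distance between lid and spare_tub below 0.006 m and angle between the z axis of lid and the z axis of spare_tub, either way round below 0.06 rad and angle between lid's own z axis and vertical below 0.3 rad and value of joint each of clip_l, clip_r below 0.0018 m and linear speed of each of lid, spare_tub, base_tub below 0.02 m/s and horizontal distance between base_tub and cork_mat below 0.04 m and angle between base_tub's own z axis and vertical below 0.08 rad and height (world z) of base_tub below 0.012 m); the robot touches nothing.
It fails at once if a bystander is moved more than 30 mm (distance of any of jar_pink, jar_cream, small_pliers from where it was at the start of the episode above 0.03 m).
It fails at once if a tub is tipped more than 45 degrees (angle between any of base_tub, spare_tub's own z axis and vertical above 0.785 rad).
It also fails if it takes over 61 s, if anything falls off the work surface, if the arm or the gripper's body presses on something with over 40 N, if the wrist force passes 120 N, or if a joint passes its speed limit or range.

## Robot

A 6-joint arm with a two-finger parallel gripper is mounted at the origin on a cart in front of the work surface, level with it; the furniture and walls round the work are solid. World frame = base frame: x ahead of the robot, y to its left, z up, the work surface at z = 0. Lengths are in m, angles in rad, forces in N, time in s.
With the tool pointing down it reaches from about 0.375 to 0.975 m from the base axis. Payload 3.8 kg.
Tool frame: the origin (TCP) lies between the finger pads; the fingertips stand 17 mm ahead of it and the grasp point (between the pads) lies 2 mm behind it; z points along the fingers, y is the line along which they close (so a half turn about z gives the same grasp; the last joint's range is limited). The gripper opens to 85 mm and grips with 20 to 120 N. Pads are 22 mm wide; open, the fingers measure 114 mm over their backs; the gripper's body (76 mm by 85 mm) begins 54 mm behind the grasp point. The pads swing forward as they close: fully open they stand 13 mm farther back than shut.
Start: joints at [-1.372, 0.264, 1.604, -0, 1.274, -0.037], TCP at [0.158, -0.656, 0.21] pointing down, gripper open.
Joint ranges: [-2.63, 2.63], [-0.94, 2.18], [0.31, 2.57], [-1.31, 4.45], [0, 2.66], [-2.55, 2.55]. Speed limits (rad/s): [2.57, 2.57, 3.14, 3.14, 3.14, 3.14].

## Interface

Orientations are given as a rotation vector (axis times angle).
In Python, from workcell import bot gives the robot as it stands.
- The arm moves only by the tool play_rows, never from a script. Its argument "steps" is one flat list of numbers, 4 for each row, row after row: the shift along the tool's x, y, z in m, then the turn about the tool's z in rad. A call has 1 to 10 rows; each row is the pose to reach, as a shift and turn from the pose commanded when the call began, along the tool's axes at that moment; what a row does not reach only later rows make up. A row lasts 1/8 s, in which the tool goes at most 62.5 mm and 10.7 degrees, less where a joint would pass 70% of its speed; a pose out of reach is approached as far as the arm can. A call with a gripper value outside its range is refused whole. "jaw" is the closure in counts, from 0 (fully open) to 255 (shut), set as the call begins (left out, the last holds). The fingers move at their own pace and stop on an object; "grip_force" is the grip in N (left out, the last holds). Time passes only in rows, so rows that repeat a pose let the fingers close. It gives the time, the measured TCP pose, the force, the opening and the grip force at its end, in the units of the state.
- bot.read_state(): the state, without advancing time (a new reading comes with each control period).
- bot.read_camera(name): name is "side" or "top" or "wrist"; returns a dict with "pixels" (420x560x3 uint8, blue, green, red), "mtx" (3x3 intrinsics, pixels), "dist" ([k1, k2, p1, p2, k3] as OpenCV has them; the pictures are not rectified), "R" (3x3) and "t" (3): a world point X has camera coordinates R X + t. Camera axes: x right, y down, z forward; pixel columns grow to the right and rows downward; lengths in m; the calibration is good to about 2 mm. A picture is of the moment at which its call begins. There is no depth.
- bot.finish_job(): hands the job in; it is judged then, once.
The state is a dict: "time": time; "q": joint angles; "joint_vel": joint speeds; "joint_torque": joint torques, N m; "tool_pos": TCP position; "tcp_rot": TCP orientation; "wrist_force": force on the tool from outside, world axes, zero at the start; "torque": the same for the moment, N m; "width": opening from 0.0 (shut) to 1.0 (fully open); "grip_force": force on a finger pad.
Only numpy, scipy, OpenCV 4.12 (cv2) and the standard library are available. Lean on these libraries where they do the work, as an engineer would, in place of code of your own. Each camera call takes 0.05 s, during which the arm holds its last target. There are 200 camera calls.

## Working session

There is one attempt and no reset: what is moved stays moved. The work goes in short steps, Python scripts to look and compute and a tool call to move; the robot and the scene stay as the last step left them, time stands still between calls to the robot, and variables do not carry over. Pictures are saved under pics/ and viewed, at most 10 in all, crops included, and the job is handed in when it is done.

Besides the shell and the picture viewer there is one more tool, called after "Request:" as name(argument=value, ...) on one line, values as JSON. play_rows: Moves the arm, as the interface text tells. Its arguments: {"type":"object","properties":{"steps":{"type":"array"},"jaw":{"type":"number"},"grip_force":{"type":"number"}},"required":["steps"]}

```bash
mkdir -p pics
cat > h.py <<'E'
import numpy as np, cv2, pickle
from scipy.spatial.transform import Rotation as Ro
from workcell import bot
def snap(n,f):
    c=bot.read_camera(n); c={k:np.array(v) for k,v in c.items()}
    pickle.dump(c,open(f'pics/{f}.pkl','wb')); cv2.imwrite(f'pics/{f}.png',c['pixels']); return c
def load(f): return pickle.load(open(f'pics/{f}.pkl','rb'))
def ray(c,uv):
    p=cv2.undistortPoints(np.array([[uv]],float),c['mtx'],c['dist'])[0,0]
    d=c['R'].T@np.array([p[0],p[1],1]); o=-c['R'].T@c['t'].ravel(); return o,d/np.linalg.norm(d)
def onz(c,uv,z):
    o,d=ray(c,uv); return o+d*(z-o[2])/d[2]
def proj(c,P):
    return cv2.projectPoints(np.array(P,float).reshape(-1,3),cv2.Rodrigues(c['R'])[0],c['t'].astype(float),c['mtx'],c['dist'])[0][:,0]
E
python3 - <<'E'
from h import *
a=snap('top','top0');b=snap('side','side0')
for c in(a,b):print(-c['R'].T@c['t'].ravel(), c['R'][2])
s=bot.read_state();print(s)
E
```

```text
[0.34063514 0.10820625 1.17717317] [ 0.17793424 -0.00188718 -0.98404057]
[ 0.58570818 -0.6928872   0.74480355] [-0.02560173  0.76879374 -0.63898414]
{'time': 0.1, 'q': array([-1.37190325e+00,  2.64682592e-01,  1.60525613e+00, -6.48926257e-06,
        1.27367975e+00, -3.69131395e-02]), 'joint_vel': array([-6.93442697e-05, -2.89442827e-03, -3.02964386e-03, -1.17939674e-03,
       -5.70776798e-04, -6.05146630e-04]), 'joint_torque': array([ 5.26858930e-04, -5.16708434e+01, -3.68589020e+01, -8.57545331e-06,
        6.31708026e-03,  1.83514567e-05]), 'tool_pos': array([ 0.15754612, -0.65563155,  0.20857324]), 'tcp_rot': array([-3.11777705e+00, -3.69311468e-01,  2.66980424e-04]), 'wrist_force': array([0.29200829, 0.976185  , 0.4232972 ]), 'torque': array([-0.01419546,  0.03793064, -0.00629253]), 'grip_force': 0.0, 'width': 1.0010213606968346}
```

View pics/top0.png

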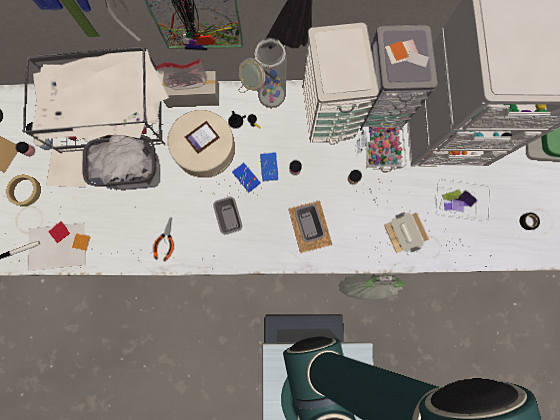

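View pics/side0.png

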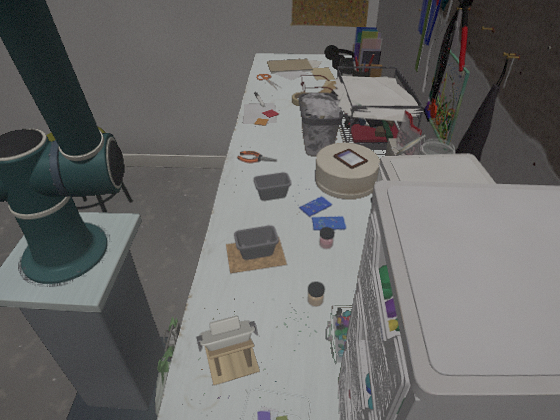

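Run:
```python
from h import *
t=load('top0')['pixels'];s=load('side0')['pixels']
a=cv2.resize(t[190:260,205:335],None,fx=6,fy=6,interpolation=cv2.INTER_CUBIC)
cv2.imwrite('pics/c1.png',a) 
b=cv2.resize(t[200:265,375:440],None,fx=6,fy=6,interpolation=cv2.INTER_CUBIC)
c=cv2.resize(s[310:390,190:265],(390,390),interpolation=cv2.INTER_CUBIC)
cv2.imwrite('pics/c2.png',np.hstack([b,c]))
```

```text
(no output)
```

View pics/c1.png

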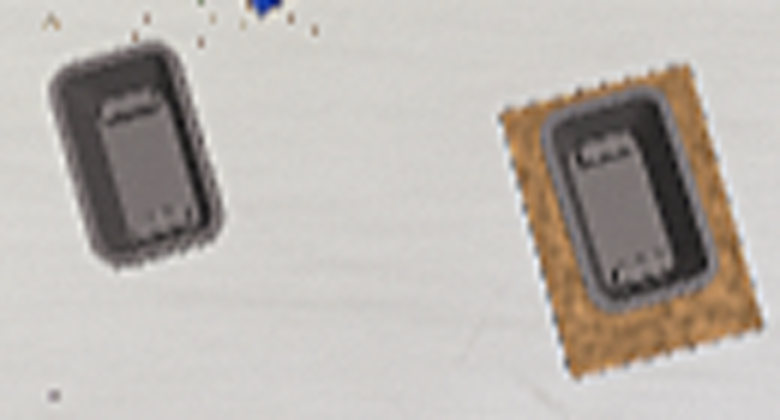

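View pics/c2.png

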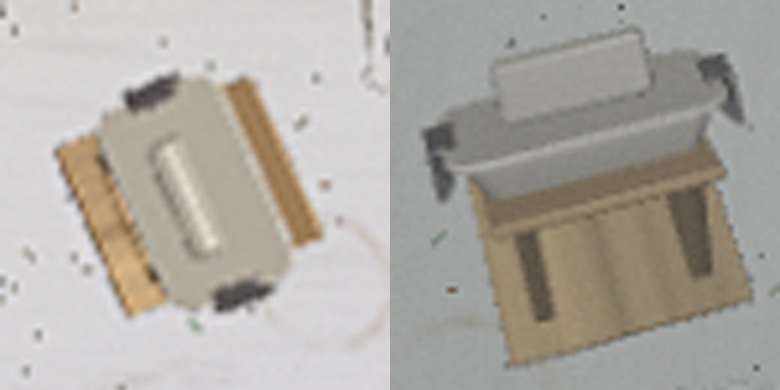

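```bash
cat > m.py <<'E'
from h import *
from scipy.optimize import least_squares
T=load('top0');S=load('side0')
uv=lambda p,ox,oy,fx,fy:((p[0]+.5)/fx-.5+ox,(p[1]+.5)/fy-.5+oy)
def rect(E,z):
    L=[[onz(T,uv(p,205,190,6,6),z)[:2] for p in e] for e in E]
    def X(a,b):
        A=np.array([a[1]-a[0],-(b[1]-b[0])]).T; return a[0]+np.linalg.solve(A,b[0]-a[0])[0]*(a[1]-a[0])
    l,t,r,b=L; C=[X(l,t),X(t,r),X(r,b),X(b,l)]
    c=np.mean(C,0); ld=(C[0]+C[1]-C[2]-C[3]); sd=C[1]+C[2]-C[0]-C[3]
    print('c',c.round(4),'yaw of long axis from +x deg',np.degrees(np.arctan2(ld[1],ld[0])).round(2),'short+90',np.degrees(np.arctan2(sd[1],sd[0])).round(2)+90,'L',np.linalg.norm(ld)/2,'W',np.linalg.norm(sd)/2)
rect([[(50,90),(95,250)],[(65,68),(160,42)],[(178,55),(222,215)],[(120,268),(210,240)]],.055)
rect([[(543,135),(588,295)],[(560,108),(655,85)],[(678,105),(718,260)],[(610,314),(700,288)]],.059)
rect([[(500,112),(573,380)],[(500,112),(690,65)],[(690,65),(762,327)],[(573,380),(762,327)]],.004)
def lidR(a): # lid x points -Y tilted up; yaw a = lid y axis heading from +X
    y=np.array([np.cos(a),np.sin(a),0]); h=np.array([y[1],-y[0],0]); t=np.radians(35)
    x=h*np.cos(t)+np.array([0,0,np.sin(t)]); return np.array([x,y,np.cross(x,y)]).T
obsS=[((492,66),(6,-28,28)),((640,31),(6,28,28)),((500,122),(6,-28,3)),((648,93),(6,28,3)),((440,200),(0,-57,-17)),((738,122),(0,57,-17))]
obsT=[((152,92),(0,55,1)),((243,294),(0,-55,1))]
def res(p,full=False):
    R=lidR(p[3]);o=[]
    for ob,c,f in((obsS,S,lambda q:uv((q[0]-390,q[1]),190,310,5.2,4.875)),(obsT,T,lambda q:uv(q,375,200,6,6))):
        P=proj(c,[R@np.array(m)/1000+p[:3] for _,m in ob]); o.append(P-np.array([f(q) for q,_ in ob]))
    return np.vstack(o).ravel()
if __name__=='__main__':
    r=least_squares(res,[.55,-.15,.07,0.3],loss='soft_l1')
    print('lid',r.x.round(4),np.degrees(r.x[3]),res(r.x).reshape(-1,2).round(1).tolist())
    R=lidR(r.x[3]);print('grip',(r.x[:3]+R@[0,0,.016]).round(4),'bar top',(r.x[:3]+R@[0,0,.028]).round(4),'base',(r.x[:3]+R@[0,0,.003]).round(4))
    print('tool R',Ro.from_rotvec(bot.read_state()['tcp_rot']).as_matrix().round(3))
E
python3 m.py
```

```text
c [0.5175 0.2582] yaw of long axis from +x deg 16.17 short+90 16.099999999999994 L 0.10169370069199084 W 0.06392951147045225
c [0.4937 0.0187] yaw of long axis from +x deg 13.78 short+90 14.409999999999997 L 0.10164996429230753 W 0.06606257145958473
c [0.49   0.0148] yaw of long axis from +x deg 14.01 short+90 14.329999999999998 L 0.13920779082109275 W 0.09940713540123254
lid [ 0.4621 -0.2596  0.0701  0.3491] 20.004408790837108 [[-0.6, 0.6], [0.3, 0.3], [0.6, 1.6], [1.2, -0.0], [-1.3, -1.7], [-0.0, -1.2], [-0.1, -0.6], [0.1, 1.6]]
grip [ 0.459  -0.2509  0.0832] bar top [ 0.4566 -0.2445  0.093 ] base [ 0.4615 -0.2579  0.0726]
tool R [[ 0.972  0.234 -0.   ]
 [ 0.234 -0.972  0.002]
 [ 0.    -0.002 -1.   ]]
```

```bash
cat >> h.py <<'E'
def go(x,y,z,head=None,s=None):
    "shift in tool axes from the measured pose to a world TCP target; head = tool-y heading, deg"
    s=s or bot.read_state(); R=Ro.from_rotvec(s['tcp_rot']).as_matrix(); p=s['tool_pos']
    h0=np.degrees(np.arctan2(R[1,1],R[0,1])); t=0 if head is None else -np.radians((head-h0+90)%180-90)
    print('t',round(s['time'],2),'pos',p.round(4),'head',h0.round(2),'F',s['wrist_force'].round(2),'w',round(s['width'],3),'grip',round(s['grip_force'],1),'-> shift',(R.T@(np.array([x,y,z])-p)).round(4),'turn',round(t,4))
E
python3 - <<'E'
from h import *
go(.48,-.15,.21,-73.9);go(.5175,.2582,.15,-73.9)
E
```

```text
t 0.1 pos [ 0.1575 -0.6556  0.2086] head -76.49 F [0.29 0.98 0.42] w 1.001 grip 0.0 -> shift [ 0.4317 -0.4163 -0.0006] turn -0.0452
t 0.1 pos [ 0.1575 -0.6556  0.2086] head -76.49 F [0.29 0.98 0.42] w 1.001 grip 0.0 -> shift [ 0.5635 -0.8043  0.0602] turn -0.0452
```

Request:
play_rows(steps=[0.432,-0.416,0,-0.045,0.432,-0.416,0,-0.045,0.432,-0.416,0,-0.045,0.432,-0.416,0,-0.045,0.432,-0.416,0,-0.045,0.432,-0.416,0,-0.045,0.432,-0.416,0,-0.045,0.432,-0.416,0,-0.045,0.5635,-0.804,0.06,-0.045,0.5635,-0.804,0.06,-0.045], jaw=0, grip_force=30)

```text
time: 1.35
tool_pos: [0.4496, -0.1109, 0.1945]
tcp_rot: [-3.111, -0.439, -0.0]
wrist_force: [0.1, 0.8, -0.0]
width: 0.999
grip_force: 0.0
```

```bash
python3 -c "
from h import *
go(.5175,.2582,.13,-73.9)"
```

```text
t 1.35 pos [ 0.4496 -0.1109  0.1945] head -73.92 F [ 0.08  0.82 -0.04] w 0.999 grip 0.0 -> shift [ 0.1675 -0.3358  0.0646] turn -0.0004
```

Request:
play_rows(steps=[0.167,-0.336,0.06,0,0.167,-0.336,0.06,0,0.167,-0.336,0.06,0,0.167,-0.336,0.06,0,0.167,-0.336,0.06,0,0.167,-0.336,0.06,0,0.167,-0.336,0.06,0,0.167,-0.336,0.06,0])

```text
time: 2.35
tool_pos: [0.5161, 0.2561, 0.1341]
tcp_rot: [3.109, 0.442, -0.003]
wrist_force: [-0.2, -0.6, 0.4]
width: 0.998
grip_force: 0.0
```

```bash
python3 -c "
from h import *
snap('wrist','w1')
go(.5175,.2582,.055,-73.9)"
```

```text
t 2.4 pos [0.5163 0.2553 0.1345] head -73.9 F [0.24 0.56 0.49] w 1.001 grip 0.0 -> shift [ 0.0021 -0.0025  0.0795] turn -0.0001
```

View pics/w1.png

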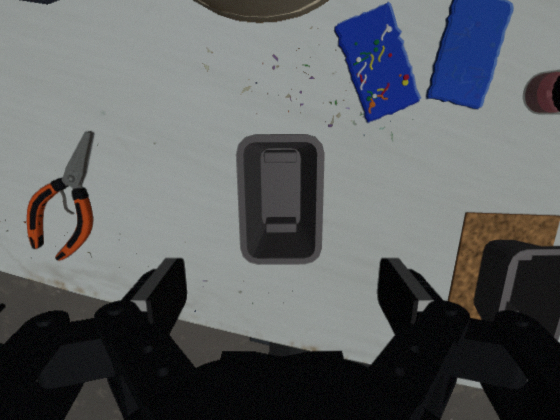

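```bash
python3 -c "
from h import *
c=load('w1')
for uv in[(280.5,134.5),(281,265),(237.5,199),(324.5,199)]:print(onz(c,uv,.055).round(4))
m=sum(onz(c,uv,.055) for uv in[(280.5,134.5),(281,265),(237.5,199),(324.5,199)])/4;print(m)
d=onz(c,(280.5,134.5),.055)-onz(c,(281,265),.055);print(np.degrees(np.arctan2(d[1],d[0])),np.linalg.norm(d))
go(m[0],m[1],.055,-73.9)"
```

```text
[0.5691 0.2716 0.055 ]
[0.4682 0.242  0.055 ]
[0.5127 0.2901 0.055 ]
[0.5315 0.2252 0.055 ]
[0.52039179 0.25721708 0.055     ]
16.34752181080429 0.10513396769650431
t 2.4 pos [0.5163 0.2553 0.1345] head -73.9 F [0.24 0.56 0.49] w 1.001 grip 0.0 -> shift [ 0.0046 -0.0007  0.0795] turn -0.0001
```

Request:
play_rows(steps=[0.004,-0.001,0.04,-0.005,0.004,-0.001,0.08,-0.005,0.004,-0.001,0.08,-0.005,0.004,-0.001,0.08,-0.005])

```text
time: 2.9
tool_pos: [0.5212, 0.2575, 0.0564]
tcp_rot: [-3.11, -0.445, -0.002]
wrist_force: [-0.1, -0.1, -0.2]
width: 1.0
grip_force: 0.0
```

Request:
play_rows(steps=[0,0,0,0,0,0,0,0,0,0,0,0,0,0,0,0,0,0,0,0,0,0,0,0], jaw=255)

```text
time: 3.65
tool_pos: [0.5202, 0.2583, 0.0548]
tcp_rot: [3.109, 0.448, -0.0]
wrist_force: [-0.2, 0.4, -0.2]
width: -0.002
grip_force: 0.0
```

Request:
play_rows(steps=[0,0,-0.02,0,0,0,-0.06,0,0,0,-0.12,0,0,0,-0.12,0])

```text
time: 4.15
tool_pos: [0.5251, 0.2604, 0.1835]
tcp_rot: [-3.106, -0.447, -0.021]
wrist_force: [-0.8, 0.3, -0.4]
width: -0.002
grip_force: 0.0
```

```bash
python3 -c "
from h import *
c=snap('wrist','w2')
d=snap('side','s2')
cv2.imwrite('pics/w2v.png',np.hstack([cv2.resize(c['pixels'],(400,300)),cv2.resize(d['pixels'][100:260,200:360],(300,300),interpolation=cv2.INTER_CUBIC)]))
go(.4937,.0187,.17,-76)"
```

```text
t 4.25 pos [0.5214 0.2588 0.1774] head -73.62 F [-0.59 -0.81 -0.94] w 0.0 grip 0.0 -> shift [-0.0943  0.2225  0.0069] turn 0.0415
```

View pics/w2v.png

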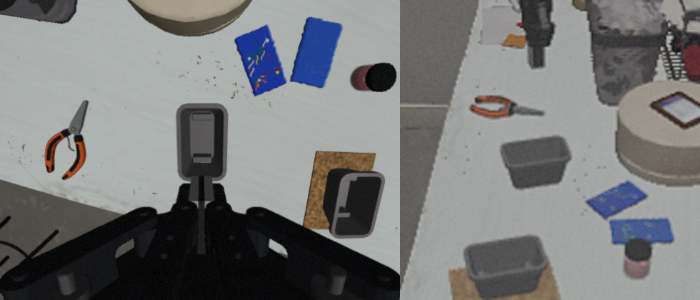

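```bash
python3 -c "
from h import *
c=load('w2');g=c['pixels'].mean(2).astype(int)
for r in(170,220):
  e=np.where(g[r,230:335]<155)[0]+230; print(r,e[0],e[-1])
for x in(265,280,300):
  e=np.where(g[125:180,x]<155)[0]+125; print(x,e[0])
L=[onz(c,(np.where(g[r,230:335]<155)[0][[0,-1]].mean()+230,r),.055) for r in range(165,226,4)]
L=np.array(L);f=np.polyfit(L[:,0],L[:,1],1);print('yaw',np.degrees(np.arctan(f[0])))
a=np.array([onz(c,(x,np.where(g[125:180,x]<155)[0][0]+125),.055) for x in range(268,300,4)]).mean(0);print(a)
u=np.array([1,f[0],0])/np.hypot(1,f[0]); top=np.array([a[0],np.polyval(f,a[0]),.055]);print('centre',top-u*.052)
p=onz(c,(230+np.where(g[200,230:335]<155)[0][0],200),.055)-onz(c,(230+np.where(g[200,230:335]<155)[0][-1],200),.055);print(np.linalg.norm(p))
"
```

```text
170 246 319
220 248 317
265 144
280 144
300 144
yaw 16.510214693649218
[0.56973234 0.27279152 0.055     ]
centre [0.51987635 0.25771246 0.055     ]
0.06630877102034448
```

```bash
python3 -c "
from h import *
R=Ro.from_rotvec([-3.106,-.447,-.021]).as_matrix()
for f,p in(('w1',[.5163,.2553,.1345]),('w2',[.5214,.2588,.1774])):
  c=load(f)
  for d in(-.01,0,.01,.017,.025):
    print(f,d,proj(c,[np.array(p)+R@[x,y,d] for x,y in((0,.0425),(0,-.0425),(0,0),(-.011,0),(.011,0))]).round(0).tolist())
c=load('w1');print('cam',-c['R'].T@c['t'])
cv2.imwrite('pics/z.png',np.vstack([c['pixels'][220:420,100:460],load('w2')['pixels'][220:420,100:460]]))
"
```

```text
w1 -0.01 [[364.0, 253.0], [200.0, 254.0], [282.0, 253.0], [282.0, 273.0], [282.0, 234.0]]
w1 0 [[360.0, 245.0], [204.0, 246.0], [282.0, 246.0], [282.0, 264.0], [282.0, 227.0]]
w1 0.01 [[356.0, 239.0], [208.0, 239.0], [282.0, 239.0], [282.0, 256.0], [282.0, 221.0]]
w1 0.017 [[353.0, 234.0], [211.0, 235.0], [282.0, 234.0], [282.0, 251.0], [282.0, 217.0]]
w1 0.025 [[350.0, 229.0], [213.0, 230.0], [282.0, 230.0], [282.0, 246.0], [282.0, 213.0]]
w2 -0.01 [[360.0, 255.0], [203.0, 255.0], [281.0, 255.0], [281.0, 274.0], [281.0, 236.0]]
w2 0 [[356.0, 248.0], [207.0, 248.0], [281.0, 248.0], [281.0, 266.0], [281.0, 230.0]]
w2 0.01 [[352.0, 242.0], [210.0, 242.0], [281.0, 242.0], [281.0, 259.0], [281.0, 224.0]]
w2 0.017 [[350.0, 237.0], [213.0, 237.0], [281.0, 237.0], [281.0, 254.0], [281.0, 221.0]]
w2 0.025 [[347.0, 233.0], [215.0, 233.0], [281.0, 233.0], [281.0, 249.0], [281.0, 217.0]]
cam [0.58161183 0.27446977 0.29924948]
```

View pics/z.png

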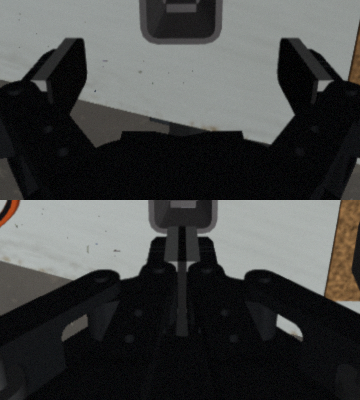

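```bash
python3 -c "
from h import *
c=load('s2');a=load('side0')
print([(d,proj(c,[[.5214,.2588,.1774-d]]).round(1).tolist()) for d in(-.06,-.03,0,.017)])
g=np.abs(c['pixels'].astype(int)-a['pixels']).sum(2)
ys,xs=np.where(g[60:200,255:295]>90);print(ys.max()+60,xs[ys==ys.max()]+255)
for v in range(110,145,3):
  e=np.where(g[v,250:310]>90)[0]+250;print(v,e[:1],e[-1:])
"
```

```text
[(-0.06, [[272.2, 123.0]]), (-0.03, [[272.3, 133.2]]), (0, [[272.4, 143.0]]), (0.017, [[272.5, 148.4]])]
136 [270 271 272 273 274]
110 [265] [280]
113 [266] [282]
116 [266] [282]
119 [267] [281]
122 [268] [280]
125 [268] [276]
128 [268] [276]
131 [268] [276]
134 [269] [276]
137 [] []
140 [] []
143 [] []
```

```bash
python3 -c "
from h import *
go(.520,.2577,.02,-73.6)"
```

```text
t 4.25 pos [0.5214 0.2588 0.1774] head -73.62 F [-0.59 -0.81 -0.94] w 0.0 grip 0.0 -> shift [-0.0023  0.0007  0.1574] turn -0.0004
```

Request:
play_rows(steps=[-0.001,0.0,0,0,-0.001,0.0,0,0,-0.001,0.0,0.0,0,-0.001,0,0.05,0,-0.001,0,0.1,0,-0.001,0,0.13,0,-0.001,0,0.147,0,-0.001,0,0.147,0], jaw=0)

```text
time: 5.25
tool_pos: [0.5184, 0.2576, 0.0266]
tcp_rot: [3.109, 0.447, -0.004]
wrist_force: [-0.4, -0.4, 0.1]
width: 1.002
grip_force: 0.0
```

Request:
play_rows(steps=[0,0,0.01,0,0,0,0.018,0,0,0,0.018,0,0,0,0.018,0])

```text
time: 5.75
tool_pos: [0.5196, 0.2581, 0.0103]
tcp_rot: [-3.109, -0.447, -0.001]
wrist_force: [-0.0, 1.1, -0.1]
width: 1.003
grip_force: 0.0
```

```bash
python3 -c "
from h import *
go(.520,.2577,.011,-73.6)
c=snap('side','s3');cv2.imwrite('pics/s3v.png',cv2.resize(c['pixels'][110:230,210:370],None,fx=4,fy=4,interpolation=cv2.INTER_CUBIC))"
```

```text
t 5.75 pos [0.5196 0.2581 0.0103] head -73.62 F [-0.01  1.07 -0.1 ] w 1.003 grip 0.0 -> shift [ 0.0002  0.0005 -0.0007] turn -0.0004
```

View pics/s3v.png

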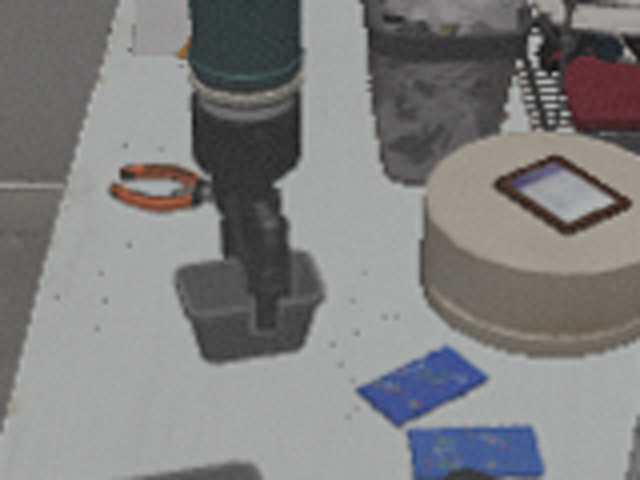

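Request:
play_rows(steps=[0,0,0,0,0,0,0,0,0,0,0,0,0,0,0,0,0,0,0,0], jaw=255, grip_force=30)

```text
time: 6.42
tool_pos: [0.5199, 0.2583, 0.0105]
tcp_rot: [-3.109, -0.447, -0.002]
wrist_force: [-0.0, -0.1, 4.7]
width: 0.76
grip_force: 33.9
```

Request:
play_rows(steps=[0,0,-0.01,0,0,0,-0.03,0,0,0,-0.07,0,0,0,-0.1,0,0,0,-0.1,0])

```text
time: 7.05
tool_pos: [0.5221, 0.2592, 0.1143]
tcp_rot: [-3.107, -0.447, -0.012]
wrist_force: [0.5, -0.7, -0.3]
width: 0.762
grip_force: 33.7
```

```bash
python3 -c "
from h import *
c=snap('wrist','w3');d=snap('side','s4')
cv2.imwrite('pics/w3v.png',np.hstack([c['pixels'][100:420,80:480],cv2.resize(d['pixels'][110:230,240:360],(320,320),interpolation=cv2.INTER_CUBIC)]))
go(.4937,.0187,.11,-75.8)"
```

```text
t 7.15 pos [0.5193 0.2579 0.1103] head -73.63 F [-0.29  0.21 -1.78] w 0.761 grip 33.7 -> shift [-9.200e-02  2.223e-01  2.000e-04] turn 0.038
```

View pics/w3v.png

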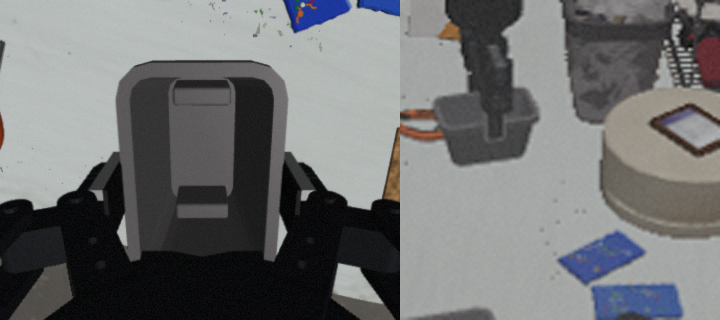

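```bash
python3 -c "
from h import *
go(.496,.0183,.11,-75.7)"
```

```text
t 7.15 pos [0.5193 0.2579 0.1103] head -73.63 F [-0.29  0.21 -1.78] w 0.761 grip 33.7 -> shift [-8.990e-02  2.234e-01  2.000e-04] turn 0.0362
```

Request:
play_rows(steps=[-0.022,0.055,0,0.01,-0.045,0.11,0,0.02,-0.067,0.167,0,0.03,-0.09,0.223,0,0.036,-0.09,0.223,0,0.036,-0.09,0.223,0,0.036,-0.09,0.223,0,0.036])

```text
time: 8.02
tool_pos: [0.4955, 0.0199, 0.1093]
tcp_rot: [-3.116, -0.394, 0.002]
wrist_force: [0.1, 0.3, -1.3]
width: 0.76
grip_force: 33.9
```

```bash
python3 -c "
from h import *
snap('side','s5');c=snap('top','t5');snap('wrist','w5')
cv2.imwrite('pics/v10.png',np.hstack([cv2.resize(c['pixels'][195:260,275:340],(400,400),interpolation=cv2.INTER_CUBIC),cv2.resize(load('s5')['pixels'][180:280,210:310],(400,400),interpolation=cv2.INTER_CUBIC)]))
go(.496,.0183,.038,-75.7)"
```

```text
t 8.18 pos [0.4959 0.0199 0.1097] head -75.56 F [ 0.09 -0.38 -0.7 ] w 0.763 grip 33.9 -> shift [-0.0003  0.0016  0.0717] turn 0.0024
```

Request:
play_rows(steps=[0,0.0015,0.02,0.002,0,0.0015,0.04,0.002,0,0.0015,0.05,0.002,0,0.0015,0.057,0.002,0,0.0015,0.062,0.002,0,0.0015,0.062,0.002])

```text
time: 8.93
tool_pos: [0.4963, 0.0173, 0.0479]
tcp_rot: [3.117, 0.388, -0.0]
wrist_force: [0.7, -0.5, -0.8]
width: 0.761
grip_force: 33.9
```

Request:
play_rows(steps=[0,0,0.003,0,0,0,0.006,0,0,0,0.009,0,0,0,0.011,0,0,0,0.011,0])

```text
time: 9.55
tool_pos: [0.4964, 0.0174, 0.0385]
tcp_rot: [-3.117, -0.388, 0.0]
wrist_force: [-4.9, 1.4, 12.1]
width: 0.766
grip_force: 35.1
```

```bash
python3 -c "
from h import *
go(.496,.0183,.038,-75.7)"
```

```text
t 9.55 pos [0.4964 0.0174 0.0385] head -75.81 F [-4.92  1.43 12.07] w 0.766 grip 35.1 -> shift [-0.0002 -0.0009  0.0005] turn -0.0019
```

Request:
play_rows(steps=[0,0,-0.001,0,0,0,-0.001,0,0,0,-0.001,0,0,0,-0.001,0,0,0,-0.02,0,0,0,-0.06,0,0,0,-0.11,0,0,0,-0.13,0,0,0,-0.13,0,0,0,-0.13,0], jaw=0)

```text
time: 10.8
tool_pos: [0.4953, 0.0172, 0.1655]
tcp_rot: [-3.117, -0.388, 0.003]
wrist_force: [-0.6, 0.1, -0.8]
width: 1.001
grip_force: 0.0
```

```bash
python3 -c "
from h import *
c=snap('wrist','w6');d=snap('side','s6')
go(.459,-.2509,.2,-70)
cv2.imwrite('pics/v10.png',np.hstack([c['pixels'][80:300,150:410],cv2.resize(d['pixels'][200:290,210:310],None,fx=4,fy=4,interpolation=cv2.INTER_CUBIC)[:220*2][:220] if 0 else cv2.resize(d['pixels'][210:280,215:300],(267,220),interpolation=cv2.INTER_CUBIC)]))
"
```

```text
t 10.9 pos [0.4948 0.0172 0.1649] head -75.8 F [ 0.79 -0.12 -0.71] w 0.998 grip 0.0 -> shift [-0.1006  0.2511 -0.035 ] turn -0.1013
```

View pics/v10.png

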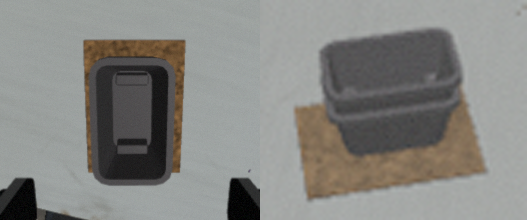

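```bash
python3 -c "
from h import *
c=load('s3')
for y in(.0425,.057):
  for z in(.03,.04,.05): print(y,z,proj(c,[[.5196+.282*y,.2581-.959*y,z]]).round(1).tolist())
c=load('w6')
a=[onz(c,u,.083) for u in((239.5,195),(322,195),(281,137),(281,265))];print(np.array(a).round(4).tolist(),np.mean(a,0))
go(.459,-.2509,.15,-70)
"
```

```text
0.0425 0.03 [[275.8, 195.6]]
0.0425 0.04 [[275.8, 192.8]]
0.0425 0.05 [[275.8, 190.0]]
0.057 0.03 [[277.0, 198.7]]
0.057 0.04 [[277.0, 195.9]]
0.057 0.05 [[277.0, 193.1]]
[[0.4957, 0.0508, 0.083], [0.5116, -0.012, 0.083], [0.5469, 0.0302, 0.083], [0.4454, 0.0045, 0.083]] [0.49988554 0.0183706  0.083     ]
t 10.9 pos [0.4948 0.0172 0.1649] head -75.8 F [ 0.79 -0.12 -0.71] w 0.998 grip 0.0 -> shift [-0.1005  0.2512  0.015 ] turn -0.1013
```

Request:
play_rows(steps=[-0.025,0.06,0,-0.025,-0.05,0.12,0,-0.05,-0.075,0.18,0,-0.075,-0.1,0.251,0,-0.101,-0.1,0.251,0.015,-0.101,-0.1,0.251,0.015,-0.101,-0.1,0.251,0.015,-0.101,-0.1,0.251,0.015,-0.101], jaw=150)

```text
time: 11.9
tool_pos: [0.4612, -0.2492, 0.1519]
tcp_rot: [-3.093, -0.548, -0.0]
wrist_force: [-0.5, -0.1, -0.8]
width: 0.411
grip_force: 0.0
```

```bash
python3 -c "
from h import *
from m import lidR
c=snap('wrist','w7');s=bot.read_state();print(s['tool_pos'],s['width'],s['tcp_rot'])
R=lidR(.3491);o=np.array([.4621,-.2596,.0701])
M=dict(clipP=(0,55,1),clipM=(0,-55,1),barTLp=(-6,28,28),barTRp=(6,28,28),barTLm=(-6,-28,28),barTRm=(6,-28,28),pl1=(-33,0,3),pl2=(33,0,3))
for k,m in M.items():print(k,proj(c,[R@np.array(m)/1000+o]).round(0).tolist())
g=c['pixels'].max(2)
n,l,st,ce=cv2.connectedComponentsWithStats((g<80).astype(np.uint8))
for i in range(1,n):
  if st[i,4]>60:print(st[i].tolist(),ce[i].round(1))
"
```

```text
c [0.5175 0.2582] yaw of long axis from +x deg 16.17 short+90 16.099999999999994 L 0.10169370069199084 W 0.06392951147045225
c [0.4937 0.0187] yaw of long axis from +x deg 13.78 short+90 14.409999999999997 L 0.10164996429230753 W 0.06606257145958473
c [0.49   0.0148] yaw of long axis from +x deg 14.01 short+90 14.329999999999998 L 0.13920779082109275 W 0.09940713540123254
[ 0.46136859 -0.24936008  0.1521263 ] 0.41276636818003437 [3.09338101e+00 5.48190017e-01 6.23426543e-04]
clipP [[294.0, 139.0]]
clipM [[292.0, 273.0]]
barTLp [[265.0, 179.0]]
barTRp [[279.0, 181.0]]
barTLm [[266.0, 252.0]]
barTRm [[279.0, 256.0]]
pl1 [[259.0, 204.0]]
pl2 [[329.0, 217.0]]
[0, 0, 46, 119, 4503] [19.9 58.3]
[469, 0, 91, 45, 511] [515.3  20.1]
[493, 0, 67, 34, 823] [534.8  12.5]
[278, 134, 41, 16, 516] [295.4 140.6]
[499, 140, 61, 57, 1807] [537.9 165.3]
[0, 200, 560, 220, 76520] [238.9 343.4]
[280, 260, 25, 18, 276] [291.9 268.7]
```

```bash
python3 -c "
from h import *
go(.4580,-.2483,.062,-70.)"
```

```text
t 11.95 pos [ 0.4614 -0.2494  0.1521] head -69.9 F [-0.33  0.1   1.42] w 0.413 grip 0.0 -> shift [-0.0028 -0.0022  0.0901] turn 0.0017
```

Request:
play_rows(steps=[-0.003,-0.002,0,0,-0.003,-0.002,0.04,0,-0.003,-0.002,0.075,0,-0.003,-0.002,0.08,0,-0.003,-0.002,0.085,0,-0.003,-0.002,0.09,0,-0.003,-0.002,0.09,0,-0.003,-0.002,0.09,0], jaw=178)

```text
time: 12.95
tool_pos: [0.4579, -0.2501, 0.0626]
tcp_rot: [3.093, 0.545, 0.002]
wrist_force: [-0.2, 0.5, -0.6]
width: 0.299
grip_force: 0.0
```

```bash
python3 -c "
from h import *
go(.4580,-.2483,.062,-70.)"
```

```text
t 12.95 pos [ 0.4579 -0.2501  0.0626] head -70.02 F [-0.2   0.45 -0.6 ] w 0.299 grip 0.0 -> shift [ 0.0007 -0.0017  0.0006] turn -0.0003
```

Request:
play_rows(steps=[0,-0.001,0.001,0,0,-0.001,0.002,0,0,-0.001,0.002,0])

```text
time: 13.32
tool_pos: [0.4569, -0.2488, 0.0598]
tcp_rot: [-3.094, -0.545, 0.0]
wrist_force: [0.1, -0.0, 0.3]
width: 0.301
grip_force: 0.0
```

Request:
play_rows(steps=[0,0,0,0,0,0,0,0,0,0,0,0,0,0,0,0,0,0,0,0], jaw=255, grip_force=40)

```text
time: 13.95
tool_pos: [0.4576, -0.2495, 0.0608]
tcp_rot: [3.092, 0.545, 0.001]
wrist_force: [-2.1, -1.2, 4.8]
width: 0.193
grip_force: 35.3
```

Request:
play_rows(steps=[0,0,-0.005,0,0,0,-0.015,0,0,0,-0.04,0,0,0,-0.08,0,0,0,-0.1,0,0,0,-0.1,0])

```text
time: 14.7
tool_pos: [0.458, -0.2493, 0.1616]
tcp_rot: [3.092, 0.545, 0.004]
wrist_force: [-0.6, -0.2, -0.4]
width: 0.123
grip_force: 37.9
```

```bash
cat > blob.py <<'E'
from h import *
def blobs(f,th=80):
    c=snap('wrist',f);g=c['pixels'].max(2)
    n,l,st,ce=cv2.connectedComponentsWithStats((g<th).astype(np.uint8))
    for i in range(1,n):
        if st[i,4]>60 and 150<ce[i][0]<420:print(st[i].tolist(),ce[i].round(1))
    return c
def tilt(f):
    "fit lid pose to the wrist picture: tilt t about lid y, offset along tool axes"
E
python3 -c "
from blob import *
c=blobs('w8');go(.5,.16,.15,-70)
g=c['pixels'].max(2)
print(cv2.resize(g[100:300:8,180:400:10],None,fx=1,fy=1).tolist())
"
```

```text
[263, 134, 51, 25, 1140] [287.8 145.4]
[0, 194, 560, 226, 77127] [231.8 341.5]
[271, 197, 24, 12, 185] [283.5 201.6]
t 14.75 pos [ 0.457  -0.2487  0.1599] head -70.02 F [ 0.16  0.38 -1.69] w 0.129 grip 37.9 -> shift [ 0.1801 -0.3694  0.0099] turn -0.0003
[[168, 167, 168, 169, 167, 169, 168, 167, 170, 168, 168, 169, 162, 167, 164, 169, 169, 167, 167, 165, 169, 164], [168, 167, 166, 168, 168, 167, 166, 167, 168, 171, 167, 171, 168, 164, 168, 167, 170, 167, 168, 168, 164, 163], [167, 168, 171, 170, 166, 165, 170, 168, 165, 166, 169, 167, 170, 166, 168, 166, 166, 165, 169, 167, 168, 165], [172, 169, 166, 172, 169, 167, 169, 169, 168, 169, 167, 166, 166, 170, 170, 169, 169, 142, 167, 166, 164, 166], [168, 172, 170, 166, 170, 167, 171, 171, 169, 168, 165, 167, 163, 165, 167, 167, 139, 168, 167, 166, 167, 165], [165, 167, 168, 167, 169, 166, 164, 166, 116, 77, 77, 77, 79, 78, 128, 133, 133, 134, 166, 167, 165, 166], [167, 168, 166, 167, 168, 169, 115, 166, 168, 77, 79, 79, 79, 80, 159, 117, 95, 120, 168, 169, 164, 170], [166, 171, 168, 167, 169, 112, 166, 168, 172, 77, 76, 75, 76, 76, 174, 
[... 1163 characters left out ...]
170, 169, 168, 163, 168, 169, 168, 102, 171, 173, 168, 169, 172, 171, 171, 153, 167, 168, 164, 169], [157, 168, 160, 166, 165, 160, 170, 168, 52, 91, 170, 173, 45, 159, 171, 173, 168, 148, 169, 168, 161, 167], [61, 69, 90, 142, 160, 157, 43, 11, 53, 87, 171, 172, 52, 47, 6, 172, 169, 159, 167, 168, 165, 168], [43, 73, 37, 30, 33, 151, 15, 21, 48, 70, 169, 174, 41, 51, 18, 172, 168, 161, 163, 156, 170, 169], [45, 49, 43, 44, 63, 146, 11, 40, 48, 64, 169, 177, 20, 53, 10, 147, 171, 168, 168, 168, 165, 165], [49, 45, 47, 59, 76, 32, 9, 11, 127, 65, 169, 177, 36, 13, 12, 9, 172, 168, 172, 168, 169, 166], [8, 11, 13, 78, 75, 14, 18, 5, 13, 66, 172, 176, 30, 11, 16, 14, 101, 171, 164, 10, 12, 71]]
```

```bash
python3 -c "
from h import *
c=load('w8');g=cv2.GaussianBlur(c['pixels'],(3,3),0).mean(2)
for v in range(132,200,6):print(v,g[v,205:300:3].astype(int).tolist(),'|',g[v,318:372:3].astype(int).tolist())
for u in(275,288,300):print(u,g[125:215:3,u].astype(int).tolist())
p=np.array([.457,-.2487,.1599]);R=Ro.from_rotvec([3.092,.545,.004]).as_matrix()
for d in(-.02,0,.02):print(d,proj(c,[p+R@[x,y,d] for x,y in((0,0),(.052,-.033),(.052,.033),(.057,0),(.028,0))]).round(1).tolist())
"
```

```text
132 [166, 164, 165, 165, 166, 167, 166, 166, 165, 167, 168, 167, 167, 166, 167, 167, 167, 166, 166, 166, 167, 165, 154, 146, 148, 154, 154, 156, 154, 156, 155, 154] | [163, 164, 166, 166, 165, 165, 162, 154, 165, 165, 157, 161, 164, 163, 163, 162, 163, 162]
138 [165, 165, 167, 167, 166, 166, 166, 165, 166, 166, 166, 165, 166, 165, 165, 166, 167, 167, 151, 118, 72, 72, 74, 73, 73, 74, 73, 75, 73, 73, 74, 74] | [120, 120, 120, 122, 116, 116, 117, 116, 95, 113, 117, 123, 161, 166, 162, 157, 164, 162]
144 [166, 165, 167, 165, 166, 167, 166, 166, 165, 164, 164, 165, 166, 166, 164, 151, 146, 113, 103, 81, 72, 74, 74, 74, 74, 74, 74, 74, 75, 75, 73, 76] | [110, 111, 109, 110, 111, 111, 111, 111, 111, 111, 112, 112, 154, 166, 166, 165, 162, 165]
150 [164, 165, 165, 165, 165, 166, 165, 167, 167, 165, 129, 137, 153, 159, 161, 161, 162, 162, 162, 141, 73, 74, 74, 75, 74, 74, 77, 74, 76, 75, 74, 76] | [166, 167, 166, 165, 163, 151, 129, 103, 79, 72, 69, 68, 90, 142, 163, 164, 164, 164]
156 [132, 164, 166, 166, 164, 165, 164, 164, 135, 149, 162, 163, 163, 162, 165, 162, 164, 164, 165, 144, 75, 74
[... 1920 characters left out ...]
, 165, 165]
275 [166, 164, 162, 57, 68, 73, 75, 73, 75, 74, 74, 106, 165, 165, 166, 166, 164, 165, 165, 165, 165, 166, 165, 165, 152, 89, 64, 78, 121, 145]
288 [163, 164, 164, 68, 69, 76, 73, 75, 75, 76, 75, 104, 165, 166, 166, 167, 166, 167, 166, 165, 165, 166, 166, 161, 70, 67, 68, 78, 122, 153]
300 [165, 165, 162, 70, 66, 76, 76, 75, 76, 74, 75, 91, 166, 166, 165, 166, 166, 167, 167, 166, 167, 166, 165, 166, 166, 164, 162, 163, 164, 163]
-0.02 [[278.4, 261.1], [205.0, 155.2], [351.2, 155.2], [278.0, 143.8], [278.2, 206.4]]
0 [[278.7, 245.7], [213.9, 150.7], [343.1, 150.7], [278.5, 140.7], [278.6, 196.4]]
0.02 [[279.0, 233.2], [221.0, 147.2], [336.7, 147.2], [278.8, 138.2], [278.9, 188.3]]
```

Request:
play_rows(steps=[0.036,-0.054,0,0,0.072,-0.108,0,0,0.108,-0.167,0,0,0.13,-0.22,0,0,0.15,-0.28,0,0,0.17,-0.34,0,0,0.18,-0.37,0.03,0,0.18,-0.37,0.07,0,0.18,-0.37,0.1,0,0.18,-0.37,0.12,0])

```text
time: 16.0
tool_pos: [0.4963, 0.1599, 0.0357]
tcp_rot: [3.093, 0.546, -0.01]
wrist_force: [0.3, -0.5, -1.3]
width: 0.126
grip_force: 38.4
```

Request:
play_rows(steps=[0,0,0,0,0,0,0.004,0,0,0,0.008,0,0,0,0.012,0,0,0,0.012,0])

```text
time: 16.62
tool_pos: [0.4997, 0.1604, 0.0279]
tcp_rot: [-3.094, -0.545, 0.0]
wrist_force: [-0.4, -0.1, -0.9]
width: 0.127
grip_force: 38.4
```

Request:
play_rows(steps=[0,0,0.002,0,0,0,0.004,0,0,0,0.006,0,0,0,0.006,0])

```text
time: 17.12
tool_pos: [0.4995, 0.1603, 0.0217]
tcp_rot: [3.094, 0.545, -0.001]
wrist_force: [0.4, -0.6, -1.0]
width: 0.125
grip_force: 38.4
```

Request:
play_rows(steps=[0,0,0.002,0,0,0,0.004,0,0,0,0.004,0])

```text
time: 17.5
tool_pos: [0.5001, 0.1604, 0.0183]
tcp_rot: [3.094, 0.545, 0.001]
wrist_force: [-1.1, -1.3, 3.1]
width: 0.125
grip_force: 38.4
```

```bash
python3 -c "
from h import *
c=snap('wrist','w9');g=cv2.GaussianBlur(c['pixels'],(3,3),0).mean(2)
for v in(174,186):print(v,g[v,205:245:2].astype(int).tolist(),'|',g[v,330:372:2].astype(int).tolist())
for u in(275,281,288):print(u,g[125:225:3,u].astype(int).tolist())
go(.5,.16,.015)"
```

```text
174 [150, 151, 150, 151, 151, 151, 152, 150, 149, 129, 134, 148, 154, 154, 153, 154, 154, 154, 153, 153] | [157, 157, 158, 157, 158, 158, 156, 158, 157, 158, 158, 155, 140, 146, 148, 148, 148, 150, 150, 149, 149]
186 [150, 150, 151, 151, 150, 150, 149, 149, 150, 140, 123, 145, 152, 153, 154, 154, 154, 153, 154, 154] | [157, 157, 157, 157, 158, 156, 157, 157, 158, 157, 158, 154, 142, 150, 150, 149, 149, 148, 148, 149, 150]
275 [151, 151, 150, 74, 61, 69, 68, 69, 69, 70, 68, 97, 155, 156, 154, 155, 155, 154, 155, 155, 154, 155, 153, 154, 144, 84, 60, 72, 112, 136, 149, 149, 149, 150]
281 [150, 150, 151, 73, 60, 71, 68, 68, 69, 69, 69, 85, 155, 156, 154, 156, 155, 155, 155, 155, 155, 155, 154, 151, 64, 60, 62, 72, 113, 141, 156, 156, 156, 156]
288 [150, 151, 151, 74, 61, 69, 69, 69, 70, 70, 68, 85, 155, 156, 155, 156, 156, 156, 156, 155, 156, 155, 154, 152, 68, 62, 62, 71, 115, 144, 159, 159, 161, 160]
t 17.55 pos [0.5001 0.1604 0.0183] head -70.01 F [-0.95 -1.45  3.26] w 0.127 grip 38.5 -> shift [-0.0002  0.0003  0.0033] turn 0
```

Request:
play_rows(steps=[0,0,0.001,0,0,0,0.002,0,0,0,0.003,0,0,0,0.003,0], grip_force=20)

```text
time: 18.05
tool_pos: [0.5012, 0.1596, 0.0171]
tcp_rot: [3.092, 0.546, 0.003]
wrist_force: [-3.6, -6.2, 13.9]
width: 0.126
grip_force: 36.9
```

Request:
play_rows(steps=[0,0,-0.003,0,0,0,-0.003,0,0,0,-0.003,0,0,0,-0.003,0,0,0,-0.03,0,0,0,-0.08,0,0,0,-0.12,0,0,0,-0.12,0,0,0,-0.12,0], jaw=150)

```text
time: 19.18
tool_pos: [0.4991, 0.1603, 0.1342]
tcp_rot: [3.094, 0.545, -0.002]
wrist_force: [-0.6, 0.3, -0.3]
width: 0.413
grip_force: 0.0
```

```bash
python3 -c "
from blob import *
c=blobs('w10',85);s=bot.read_state();go(.5,.16,.0)
p=s['tool_pos'];R=Ro.from_rotvec(s['tcp_rot']).as_matrix()
g=cv2.GaussianBlur(c['pixels'],(3,3),0).mean(2)
for x in(-.0,.057,.052,.028):print(x,proj(c,[[*(p+R@[x,y,0])[:2],z] for y,z in((-.033,.021),(0,.021),(.033,.021),(-.006,.046),(.006,.046))]).round(0).tolist())
for v in(150,170,190,210):print(v,[(i,int(g[v,i])) for i in range(200,380,1) if abs(g[v,i+1]-g[v,i-1])>9])
for u in(275,290):print(u,[(i,int(g[i,u])) for i in range(80,300,1) if abs(g[i+1,u]-g[i-1,u])>9])
"
```

```text
[274, 126, 28, 13, 219] [284.9 131.1]
[0, 205, 560, 215, 75557] [266.4 344.2]
[275, 243, 25, 10, 218] [286.2 247.4]
t 19.23 pos [0.4985 0.1601 0.1333] head -70.01 F [-0.08 -0.6  -0.66] w 0.412 grip 0.0 -> shift [0.0018 0.0006 0.1333] turn 0
-0.0 [[244.0, 197.0], [281.0, 197.0], [318.0, 197.0], [273.0, 205.0], [288.0, 205.0]]
0.057 [[242.0, 131.0], [281.0, 131.0], [320.0, 131.0], [273.0, 133.0], [289.0, 133.0]]
0.052 [[242.0, 137.0], [281.0, 137.0], [320.0, 137.0], [273.0, 139.0], [289.0, 139.0]]
0.028 [[243.0, 166.0], [281.0, 166.0], [319.0, 166.0], [273.0, 170.0], [288.0, 170.0]]
150 [(247, 154), (249, 146), (250, 156), (251, 166), (324, 176), (325, 167), (326, 154)]
170 [(247, 159), (248, 149), (250, 146), (251, 162), (252, 170), (278, 172), (279, 160), (280, 132), (282, 124), (283, 144), (284, 159), (285, 167), (292, 174), (293, 163), (294, 149), (295, 145), (296, 159), (297, 173), (323, 177), (324, 168), (325, 155)]
190 [(251, 156), (252, 167), (278, 172), (279, 159), (280, 130), (282, 122), (283, 143), (284, 158), (285, 166), (292, 175), (293, 165), (294, 152), (295, 150), (296,
[... 218 characters left out ...]
5, 168), (292, 175), (293, 166), (294, 155), (295, 156), (296, 167), (323, 168), (324, 157), (373, 152), (374, 122), (375, 79), (376, 60)]
275 [(123, 158), (124, 145), (125, 111), (126, 82), (138, 88), (139, 115), (140, 153), (141, 172), (240, 170), (241, 154), (242, 121), (243, 94), (251, 89), (252, 97), (253, 119), (254, 146), (255, 158)]
290 [(123, 158), (124, 144), (125, 109), (126, 79), (138, 89), (139, 114), (140, 153), (141, 174), (159, 174), (160, 163), (161, 132), (162, 91), (163, 71), (164, 77), (165, 100), (166, 128), (167, 151), (168, 167), (169, 177), (229, 174), (230, 166), (232, 170), (240, 169), (241, 146), (242, 107), (243, 82), (252, 87), (253, 111), (254, 142), (255, 156)]
```

```bash
python3 -c "
from h import *
c=load('w10')
P=[onz(c,(286,v),z) for v,z in((124.5,.0195),(253.5,.0195))];print(P,np.linalg.norm(P[0]-P[1]))
E=[onz(c,(u,190),.021) for u in(250.5,324)];B=[onz(c,(u,190),.046) for u in(280.5,294.5)]
print(np.linalg.norm(E[0]-E[1]),np.linalg.norm(B[0]-B[1]))
m=np.mean(P,0);print('mid',m,np.mean(E,0),np.mean(B,0))
h=np.array([.342,-.940]);y=np.array([.94,.342])
e=np.mean(E,0)[:2];b=np.mean(B,0)[:2];print('along',m[:2]@y,'across',m[:2]@h,e@h,b@h)
t=y*(m[:2]@y)+h*((e@h+b@h)/2);print(t);go(*t,.0)
"
```

```text
[array([0.5585924 , 0.17737425, 0.0195    ]), array([0.44890229, 0.13701793, 0.0195    ])] 0.11687836984477641
0.06454998920709847 0.011183560055681883
mid [0.50374734 0.15719609 0.0195    ] [0.50650219 0.15706052 0.021     ] [0.51164988 0.15918812 0.046     ]
along 0.5272835651480681 across 0.024517263729540856 0.02558686123848128 0.025347422099416456
[0.50435631 0.15639187]
t 19.23 pos [0.4985 0.1601 0.1333] head -70.01 F [-0.08 -0.6  -0.66] w 0.412 grip 0.0 -> shift [0.0046 0.0055 0.1333] turn 0
```

Request:
play_rows(steps=[0.0045,0.0055,0.04,0,0.0045,0.0055,0.08,0,0.0045,0.0055,0.11,0,0.0045,0.0055,0.122,0,0.0045,0.0055,0.127,0,0.0045,0.0055,0.127,0,0.0045,0.0055,0.127,0])

```text
time: 20.1
tool_pos: [0.5071, 0.1571, 0.0092]
tcp_rot: [-3.094, -0.545, -0.004]
wrist_force: [-0.2, 0.3, -0.9]
width: 0.412
grip_force: 0.0
```

Request:
play_rows(steps=[0,0,0,0,0,0,0,0,0,0,0,0,0,0,0,0,0,0,0,0,0,0,0,0], jaw=255, grip_force=60)

```text
time: 20.85
tool_pos: [0.5067, 0.1571, 0.0089]
tcp_rot: [-3.094, -0.545, -0.003]
wrist_force: [-1.5, -0.2, 5.9]
width: 0.123
grip_force: 61.4
```

```bash
python3 -c "
from h import *
go(.5044,.1564,.005)"
```

```text
t 20.85 pos [0.5067 0.1571 0.0089] head -70.02 F [-1.51 -0.22  5.88] w 0.123 grip 61.4 -> shift [-0.0024 -0.0001  0.0039] turn 0
```

Request:
play_rows(steps=[0,0,-0.005,0,0,0,-0.02,0,0,0,-0.06,0,0,0,-0.11,0,0,0,-0.14,0,0,0,-0.14,0])

```text
time: 21.6
tool_pos: [0.5084, 0.1574, 0.152]
tcp_rot: [-3.093, -0.545, -0.012]
wrist_force: [-1.0, -1.1, -1.5]
width: 0.124
grip_force: 60.5
```

```bash
python3 -c "
from blob import *
c=blobs('w11',85)
go(.4965,.0168,.145,-75.8)
def sc(f,us,vs):
  g=cv2.GaussianBlur(load(f)['pixels'],(3,3),0).mean(2)
  for v in vs:print(f,'v',v,[(i,int(g[v,i])) for i in range(190,375) if abs(g[v,i+1]-g[v,i-1])>14])
  for u in us:print(f,'u',u,[(i,int(g[i,u])) for i in range(110,290) if abs(g[i+1,u]-g[i-1,u])>14])
sc('w6',(270,290),(170,220));sc('w3',(270,290),(240,))
"
```

```text
[256, 143, 51, 23, 317] [275.8 147.8]
[269, 209, 25, 17, 279] [280.7 215.3]
[0, 209, 560, 211, 74244] [259.2 346. ]
t 21.65 pos [0.5068 0.1569 0.1495] head -70.02 F [ 0.04  0.89 -0.99] w 0.125 grip 60.5 -> shift [-0.0575  0.1282  0.0044] turn 0.1009
w6 v 170 [(233, 149), (234, 126), (235, 102), (245, 70), (246, 58), (261, 51), (262, 62), (300, 76), (301, 61), (302, 39), (303, 27), (316, 24), (317, 40), (318, 67), (319, 82), (332, 85), (333, 114), (334, 145), (335, 158)]
w6 v 220 [(235, 148), (236, 126), (237, 103), (246, 71), (247, 61), (248, 50), (262, 48), (263, 60), (264, 71), (266, 69), (267, 53), (268, 37), (295, 33), (296, 47), (297, 67), (299, 76), (300, 62), (301, 40), (302, 26), (315, 32), (316, 50), (317, 70), (325, 75), (328, 68), (329, 78), (330, 96), (331, 126), (332, 151)]
w6 u 270 [(118, 147), (119, 125), (120, 100), (121, 87), (135, 67), (138, 70), (144, 73), (145, 58), (146, 43), (150, 48), (152, 51), (154, 38), (155, 56), (156, 71), (217, 72), (218, 57), (219, 39), (224, 38), (225, 53), (226, 68), (233, 60), (234, 43), (258, 38), (259, 53), (260, 69), (264, 86), (26
[... 324 characters left out ...]
8, 38), (259, 52), (260, 69), (264, 92), (265, 119), (266, 147)]
w3 v 240 [(197, 174), (198, 144), (199, 109), (200, 92), (211, 83), (212, 69), (213, 57), (249, 67), (250, 81), (313, 83), (314, 57), (315, 36), (350, 36), (351, 61), (352, 91), (364, 121), (365, 146), (366, 171)]
w3 u 270 [(158, 181), (159, 152), (160, 95), (161, 56), (162, 61), (163, 83), (178, 91), (179, 75), (180, 50), (181, 36), (186, 38), (187, 50), (188, 67), (189, 79), (284, 84), (285, 68), (286, 46)]
w3 u 290 [(119, 176), (122, 173), (158, 181), (159, 151), (160, 94), (161, 56), (162, 64), (163, 87), (178, 93), (179, 77), (180, 52), (181, 37), (186, 40), (187, 51), (188, 68), (189, 82), (284, 85), (285, 68), (286, 46)]
```

```bash
python3 -c "
from h import *
def tf(c,uv,z,p,h):
  w=onz(c,uv,z)[:2];a=np.radians(h);y=np.array([np.cos(a),np.sin(a)]);x=np.array([-y[1],y[0]]);d=w-np.array(p);return (d@x).round(4),(d@y).round(4),w.round(4)
c=load('w3')
print('w3 inner top',tf(c,(281,179.5),.155,(.5193,.2579),-73.63),'outer',tf(c,(281,161.5),.155,(.5193,.2579),-73.63),'L/R outer',tf(c,(198.5,240),.155,(.5193,.2579),-73.63),tf(c,(365,240),.155,(.5193,.2579),-73.63))
c=load('w6');q=((.4948,.0172),-75.8)
for uv in((281,145),(281,259),(281,137.5),(281,265.5),(246,190),(317,190),(239.5,190),(323,190)):print('w6',uv,tf(c,uv,.083,*q))
c=load('w11');q=((.5068,.1569),-70.02)
z=.1495+.009
for uv in((281,143),(281,209.5),(281,226)):print('w11',uv,tf(c,uv,z,*q),tf(c,uv,z+.028,*q))
g=cv2.GaussianBlur(c['pixels'],(3,3),0).mean(2)
for v in(175,190):print(v,[(i,int(g[v,i])) for i in range(190,375) if abs(g[v,i+1]-g[v,i-1])>8])
for u in(270,285):print(u,[(i,int(g[i,u])) for i in range(110,250) if abs(g[i+1,u]-g[i-1,u])>10])
"
```

```text
w3 inner top (np.float64(0.047), np.float64(0.0), array([0.5644, 0.2711])) outer (np.float64(0.054), np.float64(0.0), array([0.5712, 0.2731])) L/R outer (np.float64(0.0218), np.float64(-0.034), array([0.5306, 0.2967])) (np.float64(0.0218), np.float64(0.0346), array([0.55  , 0.2308]))
w6 (281, 145) (np.float64(0.0478), np.float64(0.0002), array([0.5412, 0.0287]))
w6 (281, 259) (np.float64(-0.0456), np.float64(0.0002), array([0.4507, 0.0058]))
w6 (281, 137.5) (np.float64(0.0534), np.float64(0.0002), array([0.5466, 0.0301]))
w6 (281, 265.5) (np.float64(-0.0515), np.float64(0.0002), array([0.4449, 0.0044]))
w6 (246, 190) (np.float64(0.0131), np.float64(-0.0271), array([0.5008, 0.0467]))
w6 (317, 190) (np.float64(0.0131), np.float64(0.0283), array([ 0.5145, -0.0071]))
w6 (239.5, 190) (np.float64(0.0131), np.float64(-0.0322), array([0.4996, 0.0516]))
w6 (323, 190) (np.float64(0.0131), np.float64(0.033), array([ 0.5156, -0.0116]))
w11 (281, 143) (np.float64(0.0573), np.float64(0.0005), array([0.5608, 0.1761])) (np.float64(0.0593), np.float64(0.0005), array([0.5627, 0.1767]))
w11 (281, 209.5
[... 440 characters left out ...]
146), (215, 159), (216, 168), (347, 187), (348, 173), (349, 157), (365, 162), (366, 148), (367, 115), (368, 81)]
270 [(141, 162), (142, 138), (143, 84), (144, 44), (146, 43), (147, 64), (148, 80), (168, 88), (169, 107), (170, 144), (171, 172), (172, 180), (208, 178), (209, 167), (210, 146), (211, 125), (212, 108), (213, 92), (214, 79), (222, 69), (223, 76), (224, 84), (225, 92), (226, 100), (227, 106)]
285 [(141, 165), (142, 140), (143, 87), (144, 44), (146, 44), (147, 65), (148, 81), (168, 90), (169, 107), (170, 144), (171, 173), (206, 178), (207, 161), (208, 122), (209, 85), (210, 69), (220, 76), (221, 89), (222, 106), (223, 123), (224, 136), (225, 147), (226, 159), (227, 169), (228, 178)]
```

```bash
python3 -c "
from h import *
go(.4972,.0174,.13,-75.8)"
```

```text
t 21.65 pos [0.5068 0.1569 0.1495] head -70.02 F [ 0.04  0.89 -0.99] w 0.125 grip 60.5 -> shift [-0.0567  0.1279  0.0194] turn 0.1009
```

Request:
play_rows(steps=[-0.019,0.043,0,0.033,-0.038,0.086,0,0.067,-0.0565,0.128,0,0.101,-0.0565,0.128,0,0.101,-0.0565,0.128,0.02,0.101,-0.0565,0.128,0.02,0.101,-0.0565,0.128,0.02,0.101])

```text
time: 22.52
tool_pos: [0.496, 0.0178, 0.1274]
tcp_rot: [-3.117, -0.39, 0.002]
wrist_force: [0.6, -0.5, -0.3]
width: 0.124
grip_force: 60.4
```

```bash
python3 -c "
from h import *
go(.4972,.0174,.092,-75.8)"
```

```text
t 22.52 pos [0.496  0.0178 0.1274] head -75.75 F [ 0.6  -0.51 -0.27] w 0.124 grip 60.4 -> shift [0.0011 0.0007 0.0354] turn 0.0009
```

Request:
play_rows(steps=[0.0008,0.0005,0.012,0.001,0.0008,0.0005,0.024,0.001,0.0008,0.0005,0.031,0.001,0.0008,0.0005,0.034,0.001,0.0008,0.0005,0.034,0.001])

```text
time: 23.15
tool_pos: [0.4972, 0.0168, 0.0936]
tcp_rot: [-3.118, -0.387, 0.001]
wrist_force: [-0.5, 0.2, -0.5]
width: 0.121
grip_force: 60.5
```

Request:
play_rows(steps=[0,0,0.003,0,0,0,0.006,0,0,0,0.006,0])

```text
time: 23.52
tool_pos: [0.4978, 0.0169, 0.088]
tcp_rot: [3.118, 0.387, 0.001]
wrist_force: [0.2, -0.3, -0.6]
width: 0.123
grip_force: 60.6
```

```bash
python3 -c "
from h import *
go(.4972,.0174,.074,-75.8)"
```

```text
t 23.52 pos [0.4978 0.0169 0.088 ] head -75.86 F [ 0.22 -0.32 -0.61] w 0.123 grip 60.6 -> shift [-0.0004 -0.0007  0.014 ] turn -0.0011
```

Request:
play_rows(steps=[0,0,0.002,0,0,0,0.004,0,0,0,0.006,0,0,0,0.006,0])

```text
time: 24.02
tool_pos: [0.4991, 0.0169, 0.0839]
tcp_rot: [3.117, 0.387, 0.005]
wrist_force: [-0.7, 0.0, 9.0]
width: 0.124
grip_force: 61.8
```

Request:
play_rows(steps=[0,0,0.002,0,0,0,0.004,0,0,0,0.005,0,0,0,0.005,0])

```text
time: 24.52
tool_pos: [0.4971, 0.0168, 0.0768]
tcp_rot: [3.118, 0.387, -0.001]
wrist_force: [-1.1, -0.3, 2.0]
width: 0.127
grip_force: 61.0
```

Request:
play_rows(steps=[0,0,0.001,0,0,0,0.002,0,0,0,0.003,0,0,0,0.004,0,0,0,0.004,0])

```text
time: 25.15
tool_pos: [0.4977, 0.0165, 0.0762]
tcp_rot: [3.117, 0.387, -0.0]
wrist_force: [-9.5, -1.4, 24.6]
width: 0.12
grip_force: 63.9
```

Request:
play_rows(steps=[0,0,0.001,0,0,0,0.0025,0,0,0,0.0025,0,0,0,0.0025,0])

```text
time: 25.65
tool_pos: [0.498, 0.0164, 0.076]
tcp_rot: [3.117, 0.387, 0.0]
wrist_force: [-16.1, -1.9, 39.0]
width: 0.12
grip_force: 65.8
```

```bash
python3 -c "
from h import *
go(.4972,.0174,.074,-75.8);snap('side','s12')"
```

```text
t 25.65 pos [0.498  0.0164 0.076 ] head -75.83 F [-16.05  -1.87  39.04] w 0.12 grip 65.8 -> shift [-0.0006 -0.0012  0.002 ] turn -0.0006
```

Request:
play_rows(steps=[0,0,-0.003,0,0,0,-0.005,0,0,0,-0.005,0])

```text
time: 26.08
tool_pos: [0.4975, 0.0168, 0.0757]
tcp_rot: [3.117, 0.387, 0.0]
wrist_force: [-1.9, -0.5, 7.4]
width: 0.122
grip_force: 61.5
```

Request:
play_rows(steps=[0,0,0,0,0,0,0,0,0,0,0,0,0,0,0,0,0,0,-0.02,0,0,0,-0.06,0,0,0,-0.11,0,0,0,-0.11,0,0,0,-0.11,0], jaw=120)

```text
time: 27.2
tool_pos: [0.4972, 0.0169, 0.1852]
tcp_rot: [-3.118, -0.387, -0.0]
wrist_force: [0.5, -0.2, -0.1]
width: 0.53
grip_force: 0.0
```

```bash
python3 -c "
from blob import *
c=blobs('w13',85);d=snap('side','s13');s=bot.read_state();go(.496,.0171,.2)
g=cv2.GaussianBlur(c['pixels'],(3,3),0).mean(2)
for v in(150,170,190):print(v,[(i,int(g[v,i])) for i in range(190,375) if abs(g[v,i+1]-g[v,i-1])>9])
for u in(275,290):print(u,[(i,int(g[i,u])) for i in range(80,300) if abs(g[i+1,u]-g[i-1,u])>12])
# predicted edges for home (z=.083) and 14 mm high
y=np.array([np.cos(np.radians(14.2)),np.sin(np.radians(14.2))]);h=np.array([y[1],-y[0]]);o=np.array([.496,.0171])
for z0 in(.083,.097):
  P=lambda x,yy,z:[*(o+h*x+y*yy),z0+z]
  print(z0,'wrist',proj(c,[P(-.033,.01,.003),P(.033,.01,.003),P(-.006,.01,.028),P(.006,.01,.028),P(0,.0585,.003),P(0,-.0585,.003),P(0,.028,.003),P(0,.028,.028)]).round(1).tolist())
  print('side',proj(d,[P(.006,-.028,.028),P(.006,.028,.028),P(.033,0,.003),P(.033,0,0),P(.006,0,.003),P(-.006,0,.028)]).round(1).tolist())
S=cv2.GaussianBlur(d['pixels'],(1,1),0).mean(2).astype(int)
for u in(252,257,262):print('side u',u,list(enumerate(S[205:262,u].tolist(),205)))
"
```

```text
[267, 0, 37, 21, 495] [283.1   7.7]
[245, 133, 63, 16, 540] [279.4 140.8]
[0, 237, 560, 183, 74283] [247.2 348.6]
[268, 257, 27, 10, 261] [281.4 261.5]
t 27.3 pos [0.4961 0.0169 0.1837] head -75.86 F [-0.36 -0.72  0.53] w 0.525 grip 0.0 -> shift [-0.0001 -0.0002 -0.0163] turn 0
150 [(234, 151), (235, 137), (236, 110), (237, 92), (243, 88), (244, 98), (245, 121), (246, 145), (247, 159), (266, 163), (267, 155), (295, 150), (296, 157), (297, 165), (316, 167), (317, 155), (318, 132), (319, 106), (320, 88), (321, 82), (322, 78), (323, 71), (326, 70), (327, 83), (328, 96), (329, 106), (330, 122), (331, 143), (332, 153)]
170 [(234, 155), (235, 145), (236, 121), (237, 97), (238, 84), (240, 82), (241, 99), (242, 130), (243, 153), (244, 162), (320, 168), (321, 149), (322, 112), (323, 80), (328, 81), (329, 104), (330, 137), (331, 155)]
190 [(235, 154), (236, 142), (237, 113), (238, 86), (239, 74), (240, 75), (241, 89), (242, 117), (243, 144), (244, 159), (272, 158), (273, 134), (274, 110), (275, 111), (276, 130), (277, 147), (278, 157), (286, 168), (287, 156), (288, 142), (289, 138), (290, 152)
[... 2583 characters left out ...]
60, 109), (261, 109)]
side u 262 [(205, 166), (206, 167), (207, 163), (208, 165), (209, 164), (210, 163), (211, 165), (212, 167), (213, 164), (214, 165), (215, 161), (216, 162), (217, 163), (218, 168), (219, 170), (220, 171), (221, 161), (222, 130), (223, 121), (224, 124), (225, 120), (226, 120), (227, 116), (228, 120), (229, 144), (230, 172), (231, 165), (232, 166), (233, 167), (234, 169), (235, 169), (236, 172), (237, 161), (238, 109), (239, 73), (240, 75), (241, 73), (242, 72), (243, 82), (244, 106), (245, 92), (246, 78), (247, 76), (248, 74), (249, 74), (250, 76), (251, 72), (252, 75), (253, 70), (254, 72), (255, 76), (256, 72), (257, 101), (258, 119), (259, 115), (260, 114), (261, 112)]
```

```bash
python3 -c "
from workcell import bot
print(bot.finish_job())"
```

```text
the job is handed in; nothing more can be done
None
```

I handed the job in at about 27 s. The loose tub is nested in the base tub on the mat, and the lid was pressed down with the fingers until it hit a hard stop; the pictures show it level and at home height. The clips themselves were not seen to close: the push-back rose to 9 N, then fell to 2 N, which fits both having snapped. The hand-in returned no verdict.

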